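# Turn the drainer's drip tray so that it empties towards the sink

## Task

The drip tray of the small dish drainer is in the wrong way round, with its spout out towards the hob. Unclip it by tipping up its plain end, lift it clear above the frame, turn it half round, feed the spout out through the window at the sink end and press the other end down, without forcing it, until its orange catch clicks in and the tray lies flat and fully home. Then let go of it; leave the mug, the cup and the lemon where they stand.

Things in the scene. Friction and masses are not known exactly. Their poses are not given: they have to be found in the camera images.
- frame: drainer frame, off-white plastic, immovable, an open-topped box on feet, 142 x 202 mm, top edge 58 mm above the counter. Origin: centre of its underside, on the counter; y along its length, -y end at the sink, +y end at the hob, z up. Walls 6 mm thick; inside 130 (x) x 190 mm (y); inner floor 20 mm above the counter. Each end wall has a window for the spout
- sink_window (a point): centre of the window in the end wall nearest the sink (frame y = -98 mm, 28 mm above the counter). The opening is 51 mm wide, from the inner floor (20 mm up) to 36 mm up; a 22 mm band of wall closes it above, so the spout cannot drop in from the top and must be threaded through from inside
- hob_window (a point): centre of the like window in the far end wall, on the hob side, where the spout sticks out at the start. Overhead: a wall cabinet (underside 0.45 m up) behind x = 0.67 m over the sink side and a hood (0.61 m up) behind x = 0.57 m over the hob; keep the arm's wrist in front of them
- tray: loose drip tray, dark teal plastic, about 0.35 kg. Origin: centre of its underside, on the frame floor when home; y along its length, spout at the -y end, z up. 127 (x) x 185 mm (y) over its 20 mm high rim; long sides upright, ends lean in to 181 mm at the underside. Play when home: 1.5 mm at each long side, 2.5 mm at each end. It starts home, wrong way round
- plain_end (a point): middle of the rim at the tray's plain (+y) end, 20 mm above its underside. With this end tipped up 0.25 to 0.32 rad (spout end still on the frame's floor) the tray's underside clears the frame's wall, and a move of about 45 mm along the tray's own length takes the spout out of a window or into it; keep the tray 2 to 5 mm back from the window's wall while tipping
- catch_nose (a point): tip of the orange spring catch at the plain end (100 mm along tray +y, 10 mm above its underside): 22 mm wide, 7.5 mm out of the rim, springs inwards, nose sloped 45 degrees both ways. Home, it lies in the window that has no spout. Tipping that end up cams it out; pressing it down past the wall takes some 8 to 12 N there (15 to 25 N on the grip): it hangs up on the wall until pressed
- grip (a point): centre of the flat grip bar that stands across the middle of the tray, 81 mm above the tray's underside: the bar is 66 mm wide (tray x), 12 mm thick (tray y) and 30 mm high, its top 96 mm above the tray's underside, carried by two legs; pinch its two flat faces from above, fingers closing along the tray's y
- spout_tip (a point): middle of the spout's far end on the tray, 134 mm from the tray's middle along its -y, 5.5 mm above its underside. The spout is an open channel 46 mm wide that reaches 42 mm beyond the rim; its underside is 4 mm, its top 14 mm above the tray's underside
- mug: orange mug 81 x 113 x 101 mm with a handle, stands by the hob; bystander. Origin at the centre of its underside
- cup: small white and grey striped cup with a handle, 65 x 88 x 50 mm; bystander. Origin at the centre of its underside
- lemon: lemon, 71 x 53 x 51 mm; bystander. Origin at its lowest point

How it is judged:
On the way:
1. the tray is lifted clear above the frame (its underside over 70 mm above the counter) (z of tray in the frame of frame above 0.07 m), for 0.2 s.
At the end, for the whole second after the job is handed in: the tray lies flat on the frame's inner floor (its underside 17 to 23.5 mm up, tilt under 0.03 rad), centred in the frame within 6 mm and in line with it within 0.04 rad, its spout out through the window at the sink end (so the catch is in the other window), at rest and let go (y of spout_tip in the frame of frame below -0.128 m and z of spout_tip in the frame of frame below 0.03 m and z of tray in the frame of frame between 0.017 and 0.0235 m and horizontal distance between tray and frame below 0.006 m and angle between tray's own z axis and vertical below 0.03 rad and angle between the y axis of tray and the y axis of frame, either way round below 0.04 rad and linear speed of tray below 0.01 m/s and contact force between the fingers and tray below 0.05 N); the robot touches nothing.
It fails at once if the tray is forced: it presses on the frame with over 80 N (contact force between tray and frame above 80 N).
It fails at once if another thing on the counter is pushed over 30 mm from its place (distance of any of mug, cup, lemon from where it was at the start of the episode above 0.03 m).
It also fails if it takes over 48 s, if anything falls off the work surface, if the arm or the gripper's body presses on something with over 40 N, if the wrist force passes 120 N, or if a joint passes its speed limit or range.

## Robot

A 6-joint arm with a two-finger parallel gripper is mounted at the origin on a cart in front of the work surface, level with it; the furniture and walls round the work are solid. World frame = base frame: x ahead of the robot, y to its left, z up, the work surface at z = 0. Lengths are in m, angles in rad, forces in N, time in s.
With the tool pointing down it reaches from about 0.375 to 0.9 m from the base axis. Payload 3.1 kg.
Tool frame: the origin (TCP) lies at the centre of the arm's flange, where the gripper is bolted on; the fingertips stand robot.tip_extent ahead of it and the grasp point (between the pads) lies 164 mm ahead of it (robot.tip_extent is the distance from the TCP to the fingertips, in m); z points along the fingers, y is the line along which they close (so a half turn about z gives the same grasp; the last joint's range is limited). The gripper opens to 87 mm and grips with 3 to 60 N. Pads are 19 mm wide; open, the fingers measure 117 mm over their backs; the gripper's body (75 mm by 190 mm) begins 51 mm behind the grasp point.
Start: joints at [-1.345, 0.527, 1.433, -0, 1.181, -0.178], TCP at [0.246, -0.574, 0.405] pointing down, gripper open.
Joint ranges: [-3.08, 3.08], [-0.75, 2.2], [0.22, 2.44], [-1.43, 4.57], [0, 2.65], [-2.85, 2.85]. Speed limits (rad/s): [2.79, 2.79, 3.14, 3.14, 3.14, 3.14].

## Interface

Orientations are given as a unit quaternion [x, y, z, w].
In Python, from rig import get_obs, camera, hand_in, cut_out, robot gives the robot as it stands.
- The arm moves only by the tool step_arm, never from a script. Its argument "rows" is a list of rows, each a list of 6 numbers: the shift along the world's x, y, z in m, then the turn, a rotation vector about the world's x, y, z in degrees. A call has 1 to 12 rows; each row shifts and turns the commanded pose from where the row before left it; what a row does not reach is not made up. A row lasts 1/8 s, in which the tool goes at most 62.5 mm and 10.7 degrees, less where a joint would pass 70% of its speed; a pose out of reach is approached as far as the arm can. A call is refused whole if a number of a shift passes 0.0625 or a number of a turn 10.7, either way. A call with a gripper value outside its range is refused whole. "jaw" is the finger opening in m, from 0 to 0.087, set as the call begins (left out, the last holds). The fingers move at their own pace and stop on an object; "squeeze" is the grip in N (left out, the last holds). Time passes only in rows, so rows that do not move let the fingers close. It gives the time, the measured TCP pose, the force, the opening and the grip force at its end, in the units of the state.
- get_obs(): the state, without advancing time (a new reading comes with each control period).
- camera(name): name is "side" or "top"; returns a dict with "pixels" (384x512x3 uint8, blue, green, red), "depth" (384x512 float32, m along the optical axis (not along the pixel's ray), 0 where there is no reading), "fov_y" (degrees; the focal length in pixels is half the picture's height over the tangent of half this angle, whatever the lens; pixels are square), "cx", "cy" (the principal point, pixels), "extrinsics" (4x4, takes a point from camera to world coordinates). Camera axes: x right, y up, looking along -z (the intrinsics and any distortion apply to the point x, -y, -z); pixel columns grow to the right and rows downward; lengths in m; the calibration is good to about 2 mm. A picture is of the moment at which its call begins.
- hand_in(): hands the job in; it is judged then, once.
Trained networks look in the newest picture that a camera, given by its name, has taken for a name from the list of things; names that differ only in an ending like _2 or _b are one class to them, and where a whole thing is asked for, a point or a joint stands for the part that bears it (a point fixed in the world has none). Each returns a list of dicts, best first, with "confidence" (0 to 1); they miss things now and then, are a little off and sometimes report something else, mostly with a low value. They report only what shows in the picture. A call takes as long as a camera call.
- cut_out(label, camera): "region" (384x512 bool, what is visible of it) and "extent" ([centre column, centre row, width, height] in pixels, round what is visible of it).
The state is a dict: "time": time; "q": joint angles; "joint_velocities": joint speeds; "joint_torque": joint torques, N m; "position": TCP position; "tool_rot": TCP orientation; "ft_force": force on the tool from outside, world axes, zero at the start; "moment": the same for the moment, N m; "grip_width": finger opening in m; "grip_force": force on a finger pad.
Only numpy, scipy, OpenCV 4.12 (cv2) and the standard library are available. Lean on these libraries where they do the work, as an engineer would, in place of code of your own. Each camera call takes 0.05 s, during which the arm holds its last target. There are 200 camera calls.

## Working session

There is one attempt and no reset: what is moved stays moved. The work goes in short steps, Python scripts to look and compute and a tool call to move; the robot and the scene stay as the last step left them, time stands still between calls to the robot, and variables do not carry over. Pictures are saved under pics/ and viewed, at most 10 in all, crops included, and the job is handed in when it is done.

Besides the shell and the picture viewer there is one more tool, called after "Request:" by a JSON object that holds its "name" and its "arguments". step_arm: Moves the arm, as the interface text tells. Its arguments: {"type":"object","properties":{"rows":{"type":"array"},"jaw":{"type":"number"},"squeeze":{"type":"number"}},"required":["rows"]}

```bash
mkdir -p pics; cat > h.py <<'E'
import numpy as np, cv2
from rig import *
def pts(c):
    H,W=c["depth"].shape; f=H/2/np.tan(np.radians(c["fov_y"])/2)
    u,v=np.meshgrid(np.arange(W),np.arange(H)); d=c["depth"]
    P=np.stack([(u-c["cx"])/f*d,-(v-c["cy"])/f*d,-d,np.ones_like(d)],-1)
    return P@np.array(c["extrinsics"]).T
E
python3 - <<'E'
from h import *
o=get_obs(); print({k:np.round(v,3) for k,v in o.items()}, robot.tip_extent)
ims=[]
for n in("top","side"):
    c=camera(n); cv2.imwrite(f"pics/{n}0.png",c["pixels"]); P=pts(c); np.savez(f"{n}0.npz",P=P,px=c["pixels"],d=c["depth"])
    print(n,c["fov_y"],c["cx"],c["cy"],np.round(c["extrinsics"],3).tolist(),[k for k in c])
    for l in("frame","tray","grip","spout_tip","mug","cup","lemon"):
        for r in cut_out(l,n)[:1]:
            m=r["region"]&(c["depth"]>0); q=P[m][:,:3]
            print(l,round(r["confidence"],2),np.round(r["extent"]),np.round(np.median(q,0),3) if len(q) else None,np.round(np.percentile(q,2,0),3),np.round(np.percentile(q,98,0),3))
    ims.append(c["pixels"])
cv2.imwrite("pics/both.png",cv2.resize(np.vstack(ims),(400,600)))
E
```

```text
{'time': np.float64(0.0), 'q': array([-1.345,  0.528,  1.434, -0.   ,  1.181, -0.179]), 'joint_velocities': array([-0.001, -0.   , -0.   ,  0.   , -0.002, -0.   ]), 'joint_torque': array([  0.   , -44.004, -17.659,   0.064,   0.058,  -0.   ]), 'position': array([ 0.246, -0.574,  0.404]), 'tool_rot': array([ 0.98 ,  0.201, -0.   , -0.001]), 'ft_force': array([-0.177, -1.187,  0.324]), 'moment': array([-0.005,  0.01 , -0.002]), 'grip_force': np.float64(0.0), 'grip_width': np.float64(0.087)} 0.1822
top 46.0463391604009 256.2905095342917 192.17945033350952 [[0.029, 0.987, -0.156, 0.486], [-0.999, 0.033, 0.023, -0.251], [0.028, 0.155, 0.988, 1.008], [0.0, 0.0, 0.0, 1.0]] ['pixels', 'depth', 'fov_y', 'cx', 'cy', 'extrinsics']
frame 0.85 [290. 237. 100.  78.] [ 0.556 -0.354  0.057] [ 0.464 -0.452  0.002] [ 0.621 -0.244  0.061]
tray 0.67 [281. 238. 110.  68.] [ 0.539 -0.341  0.025] [ 0.478 -0.439  0.021] [ 0.607 -0.225  0.116]
grip 0.56 [282. 238. 108.  66.] [ 0.539 -0.342  0.025] [ 0.478 -0.439  0.021] [ 0.607 -0.227  0.116]
spout_tip 0.89 [282. 238. 115.  69.] [ 0.539 -0.342  0.025] [ 0.47
[... 587 characters left out ...]
 [290. 188.  72.  61.] [ 0.55  -0.253  0.045] [ 0.463 -0.447  0.009] [ 0.619 -0.238  0.058]
tray 0.6 [289. 184.  56.  71.] [ 0.538 -0.344  0.026] [ 0.479 -0.441  0.021] [ 0.606 -0.218  0.114]
grip 0.82 [289. 186.  54.  65.] [ 0.538 -0.344  0.026] [ 0.479 -0.441  0.021] [ 0.604 -0.219  0.114]
spout_tip 0.67 [290. 187.  57.  62.] [ 0.538 -0.344  0.026] [ 0.479 -0.44   0.021] [ 0.604 -0.218  0.114]
mug 0.68 [291. 185.  58.  67.] [ 0.538 -0.344  0.026] [ 0.479 -0.44   0.021] [ 0.604 -0.219  0.114]
cup 0.71 [209. 259.  35.  38.] [ 0.688 -0.078  0.033] [ 0.659 -0.103  0.007] [ 0.717 -0.032  0.048]
lemon 0.83 [206. 232.  24.  25.] [ 0.707 -0.139  0.039] [ 0.686 -0.166  0.02 ] [ 0.731 -0.121  0.05 ]
```

View pics/top0.png

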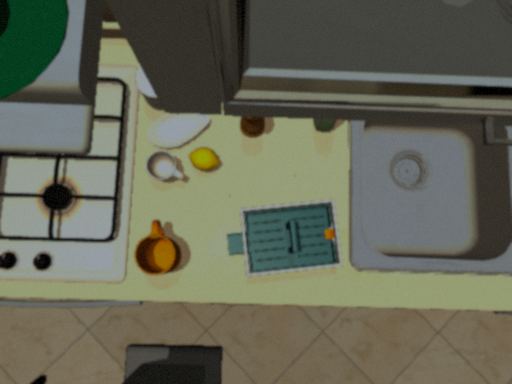

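View pics/side0.png

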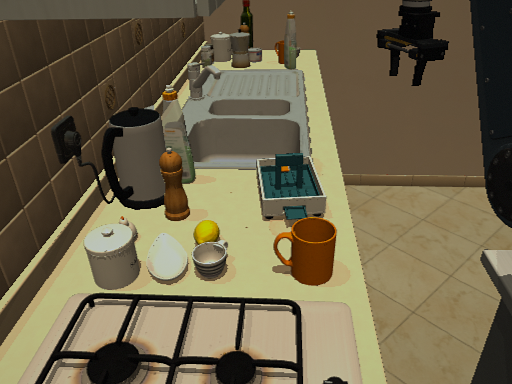

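Top view: frame centred near (290,237), spout at its left (236,243) toward the hob, catch at (330,234), grip bar at (293,236). The mug is at (159,250) and the lemon and cup are further back. Now an exact pose fit.

```bash
python3 - <<'E'
from h import *
for n in("top","side"):
    z=np.load(f"{n}0.npz"); P=z["P"][...,:3]; px=z["px"].astype(int)
    box=(P[...,0]>.43)&(P[...,0]<.66)&(P[...,1]>-.49)&(P[...,1]<-.2)
    sat=px.max(-1)-px.min(-1)
    rim=box&(P[...,2]>.050)&(P[...,2]<.066)&(sat<60)
    q=P[rim]; r=cv2.minAreaRect(q[:,:2].astype(np.float32)*1000); print(n,"rim",rim.sum(),np.round(r[0],1),np.round(r[1],1),round(r[2],2),np.median(q[:,2]))
    g=box&(P[...,2]>.085)
    q=P[g]; r=cv2.minAreaRect(q[:,:2].astype(np.float32)*1000); print("grip",g.sum(),np.round(r[0],1),np.round(r[1],1),round(r[2],2),q[:,2].max(), np.percentile(q[:,2],90))
    o=box&(px[...,2]>200)&(px[...,1]<170)&(px[...,0]<90); q=P[o]; print("orange",o.sum(),np.round(q.mean(0),4) if len(q) else 0)
    # spout
    s=box&(sat>25)&(px[...,0]>px[...,2]+20)&(P[...,1]>-.245); q=P[s]
    if len(q): print("spout",s.sum(),np.round(q.min(0),3),np.round(q.max(0),3),np.round(np.median(q,0),3))
E
```

```text
top rim 987 [ 543.  -348.2] [142.1 202.3] 7.64 0.05793847306426114
grip 3824 [ 595.7 -366.2] [176.8 265.3] 9.94 1.0076164074953176 1.0076164074953176
orange 0 0
spout 228 [ 0.506 -0.244  0.022] [ 0.548 -0.217  0.034] [ 0.528 -0.231  0.027]
side rim 613 [ 541.8 -345.8] [142.5 205.6] 8.13 0.05584047523679314
grip 358 [ 541.1 -345.2] [64.3 16.7] 7.79 0.11622977503842025 0.11442342946102783
orange 6 [ 0.5455 -0.4313  0.0308]
spout 172 [ 0.502 -0.244  0.023] [ 0.547 -0.211  0.035] [ 0.525 -0.229  0.026]
```

Request:
{"name": "step_arm", "arguments": {"rows": [[0.037,0.0283,0,0,0,-2],[0.037,0.0283,0,0,0,-2],[0.037,0.0283,0,0,0,-2],[0.037,0.0283,0,0,0,-2],[0.037,0.0283,0,0,0,-2],[0.037,0.0283,0,0,0,-2],[0.037,0.0283,0,0,0,-2],[0.038,0.0284,0,0,0,-1.5],[0,0,-0.03,0,0,0],[0,0,-0.03,0,0,0],[0,0,0,0,0,0],[0,0,0,0,0,0]], "jaw": 0.06, "squeeze": 50}}

```text
time: 2.3
position: [0.5434, -0.3484, 0.3457]
tool_rot: [0.998, 0.067, 0.001, 0.001]
ft_force: [0.6, -0.1, -0.4]
grip_width: 0.0601
grip_force: 0.0
```

Request:
{"name": "step_arm", "arguments": {"rows": [[0,0.0005,-0.02,0,0,0],[-0.0005,0,-0.02,0,0,0],[0,0,-0.02,0,0,0],[0,0,-0.012,0,0,0],[0,0,-0.008,0,0,0],[0,0,0,0,0,0]]}}

```text
time: 3.05
position: [0.5427, -0.3476, 0.2648]
tool_rot: [0.998, 0.067, 0.0, 0.0]
ft_force: [0.2, -0.6, -0.3]
grip_width: 0.0601
grip_force: 0.0
```

Request:
{"name": "step_arm", "arguments": {"rows": [[0,0,0,0,0,0],[0,0,0,0,0,0],[0,0,0,0,0,0],[0,0,0,0,0,0],[0,0,0,0,0,0]], "jaw": 0}}

```text
time: 3.68
position: [0.5427, -0.3474, 0.2648]
tool_rot: [0.998, 0.067, 0.0, 0.0]
ft_force: [-0.3, -0.6, -0.2]
grip_width: 0.0176
grip_force: 0.0
```

```bash
cat >> h.py <<'E'
C=np.array([.5427,-.3475]); yaw=np.radians(7.7)
ux=np.array([np.cos(yaw),np.sin(yaw)]); uy=np.array([-np.sin(yaw),np.cos(yaw)])
def tcp(th,piv,z,sgn,zg=.245):
    """sgn=+1: plain end to +y. piv: s coordinate of pivot (along plain dir), z its height (m)"""
    c,s=np.cos(th),np.sin(th); S=piv+.0905*c-zg*s; Z=z+.0905*s+zg*c
    return np.r_[C+uy*sgn*S,Z]
E
python3 - <<'E'
from h import *
W=[(0,-.0905,.02),(.05,-.0895,.0205),(.10,-.0885,.021),(.15,-.087,.0215),(.2,-.086,.0215),(.25,-.085,.0215),(.27,-.085,.0215)]
W+= [(.27,-.085+d*np.cos(.27),.0215+d*np.sin(.27)) for d in(.016,.032,.048)]+[(.27,-.085+.048*np.cos(.27),.0215+.048*np.sin(.27)+d) for d in(.04,.08)]
W+=[(0,-.0905,.11)]
T=[tcp(*w,-1) for w in W]
print(np.round(T,4)); print(np.round(np.diff(T,axis=0)*1000,1), get_obs()["position"],get_obs()["tool_rot"])
E
```

```text
[[ 0.5427 -0.3475  0.265 ]
 [ 0.5412 -0.3362  0.2697]
 [ 0.5396 -0.3248  0.2738]
 [ 0.5381 -0.3137  0.2773]
 [ 0.5365 -0.3019  0.2796]
 [ 0.5349 -0.2901  0.2813]
 [ 0.5342 -0.2849  0.2818]
 [ 0.5363 -0.3002  0.286 ]
 [ 0.5384 -0.3155  0.2903]
 [ 0.5404 -0.3308  0.2946]
 [ 0.5404 -0.3308  0.3346]
 [ 0.5404 -0.3308  0.3746]
 [ 0.5427 -0.3475  0.355 ]]
[[ -1.5  11.3   4.7]
 [ -1.5  11.4   4.1]
 [ -1.5  11.1   3.5]
 [ -1.6  11.7   2.3]
 [ -1.6  11.8   1.7]
 [ -0.7   5.2   0.5]
 [  2.1 -15.3   4.3]
 [  2.1 -15.3   4.3]
 [  2.1 -15.3   4.3]
 [  0.    0.   40. ]
 [  0.    0.   40. ]
 [  2.3 -16.7 -19.6]] [ 0.5426614  -0.34744322  0.26478681] [9.97748054e-01 6.70732399e-02 1.32621518e-05 9.62652347e-06]
```

Request:
{"name": "step_arm", "arguments": {"rows": [[0,0,0,0,0,0],[0,0,0,0,0,0],[0,0,0,0,0,0],[0,0,0,0,0,0]]}}

```text
time: 4.18
position: [0.5427, -0.3477, 0.2648]
tool_rot: [0.998, 0.067, 0.0, 0.0]
ft_force: [0.9, -2.0, -0.4]
grip_width: 0.0118
grip_force: 50.0
```

Request:
{"name": "step_arm", "arguments": {"rows": [[-0.0007,0.0056,0.0024,-1.42,-0.19,0],[-0.0008,0.0057,0.0023,-1.42,-0.19,0],[-0.0007,0.0057,0.0021,-1.42,-0.19,0],[-0.0008,0.0057,0.002,-1.42,-0.19,0],[0,0,0,0,0,0]]}}

```text
time: 4.8
position: [0.5393, -0.3233, 0.2738]
tool_rot: [0.996, 0.068, 0.002, 0.049]
ft_force: [-1.4, 3.7, -2.6]
grip_width: 0.0114
grip_force: 50.0
```

Request:
{"name": "step_arm", "arguments": {"rows": [[-0.0007,0.0055,0.0018,-1.42,-0.19,0],[-0.0008,0.0056,0.0017,-1.42,-0.19,0],[-0.0008,0.0058,0.0012,-1.42,-0.19,0],[-0.0008,0.0059,0.0011,-1.42,-0.19,0],[-0.0008,0.0059,0.0009,-1.42,-0.19,0],[-0.0008,0.0059,0.0008,-1.42,-0.19,0],[-0.0007,0.0052,0.0005,-1.14,-0.15,0],[0,0,0,0,0,0]]}}

```text
time: 5.8
position: [0.5343, -0.2845, 0.2816]
tool_rot: [0.989, 0.067, 0.009, 0.135]
ft_force: [0.5, 0.4, -2.7]
grip_width: 0.0115
grip_force: 50.0
```

```bash
python3 - <<'E'
from h import *
from scipy.spatial.transform import Rotation as R
o=get_obs(); print(o["position"],R.from_quat(o["tool_rot"]).as_matrix()[:,2],o["ft_force"])
t=camera("side");s=camera("top")
cv2.imwrite("pics/a.png",np.vstack([cv2.resize(t["pixels"][110:260,180:380],(700,300)[::1]) if 0 else cv2.resize(t["pixels"][120:240,220:380],(400,300)),cv2.resize(s["pixels"][180:300,210:370],(400,300))]))
E
```

```text
[ 0.53426305 -0.28447755  0.28160637] [ 0.0354989  -0.26475741 -0.96366143] [ 0.53505392  0.41992755 -2.65587271]
```

View pics/a.png

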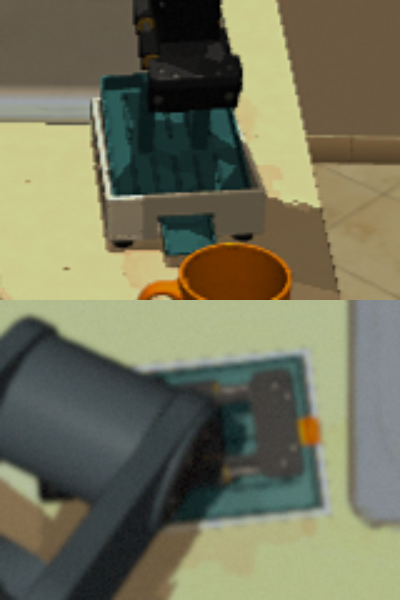

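The crop shows the plain end up at the sink side with the orange catch clear (310,430), and the spout still in the hob window (185,235). Next I slide it out and lift.

Request:
{"name": "step_arm", "arguments": {"rows": [[0.0011,-0.0076,0.0022,0,0,0],[0.001,-0.0077,0.0021,0,0,0],[0.0011,-0.0076,0.0022,0,0,0],[0.001,-0.0077,0.0021,0,0,0],[0.001,-0.0076,0.0022,0,0,0],[0.001,-0.0077,0.0021,0,0,0],[0,0,0,0,0,0]]}}

```text
time: 6.78
position: [0.5406, -0.3317, 0.2948]
tool_rot: [0.989, 0.066, 0.009, 0.135]
ft_force: [-0.1, 1.5, -3.2]
grip_width: 0.0113
grip_force: 50.0
```

Request:
{"name": "step_arm", "arguments": {"rows": [[0,0,0.01,0,0,0],[0,0,0.015,0,0,0],[0,0,0.025,0,0,0],[0,0,0.03,0,0,0],[0,0,0.02,0,0,0],[0.0005,-0.0034,-0.002,3.07,0.41,0],[0.0005,-0.0033,-0.002,3.07,0.41,0],[0.0005,-0.0034,-0.002,3.07,0.41,0],[0.0005,-0.0033,-0.002,3.07,0.41,0],[0.0003,-0.0033,-0.002,3.07,0.41,0],[0,0,0,0,0,0],[0,0,0,0,0,0]]}}

```text
time: 8.28
position: [0.5428, -0.3473, 0.3852]
tool_rot: [0.998, 0.067, 0.0, 0.001]
ft_force: [0.5, 0.2, -3.6]
grip_width: 0.012
grip_force: 50.0
```

Request:
{"name": "step_arm", "arguments": {"rows": [[0,0,0,0,0,9],[0,0,0,0,0,9],[0,0,0,0,0,9],[0,0,0,0,0,9],[0,0,0,0,0,9],[0,0,0,0,0,9],[0,0,0,0,0,9],[0,0,0,0,0,9],[0,0,0,0,0,9],[0,0,0,0,0,9],[0,0,0,0,0,0]]}}

```text
time: 9.65
position: [0.5428, -0.3472, 0.3849]
tool_rot: [0.659, 0.753, -0.0, 0.0]
ft_force: [-0.1, 0.5, -4.0]
grip_width: 0.0112
grip_force: 50.0
```

Request:
{"name": "step_arm", "arguments": {"rows": [[0,0,0,0,0,9],[0,0,0,0,0,9],[0,0,0,0,0,9],[0,0,0,0,0,9],[0,0,0,0,0,9],[0,0,0,0,0,9],[0,0,0,0,0,9],[0,0,0,0,0,9],[0,0,0,0,0,9],[0,0,0,0,0,9],[0,0,0,0,0,0],[0,0,0,0,0,0]]}}

```text
time: 11.15
position: [0.5428, -0.3474, 0.3846]
tool_rot: [-0.065, 0.998, -0.0, 0.0]
ft_force: [-1.1, 0.3, -4.2]
grip_width: 0.0117
grip_force: 50.0
```

```bash
python3 - <<'E'
from h import *
from scipy.spatial.transform import Rotation as R
o=get_obs(); M=R.from_quat(o["tool_rot"]).as_matrix(); print(o["position"],M,o["q"])
a=camera("side");b=camera("top")
cv2.imwrite("pics/b.png",np.vstack([cv2.resize(a["pixels"][100:250,210:410],(400,300)),cv2.resize(b["pixels"][165:315,190:390],(400,300))]))
# fit tray rim orientation/tilt: teal pixels in both views
for n,c in(("side",a),("top",b)):
    P=pts(c)[...,:3]; px=c["pixels"].astype(int)
    m=(px[...,0]>px[...,2]+15)&(P[...,0]>.4)&(P[...,0]<.7)&(P[...,1]>-.55)&(P[...,1]<-.18)&(P[...,2]>.09)&(P[...,2]<.19)
    q=P[m]; d=(q[:,:2]-C); s=np.c_[d@ux,d@uy,q[:,2]]
    print(n,m.sum(),np.round(np.percentile(s,[0.5,50,99.5],axis=0),3).tolist())
W=[(0,-.0905,.1402),(.27,-.085+.048*np.cos(.27),.0215+.048*np.sin(.27)+.09),(.27,-.085+.048*np.cos(.27),.0215+.048*np.sin(.27)),(.27,-.085,.0215)]
T=[tcp(*w,1) for w in W]; print(np.round(T,4),np.round(np.diff(T,axis=0)*1e3,1))
E
```

```text
[ 0.54276786 -0.34741428  0.38456248] [[-9.91425247e-01 -1.30675087e-01  4.50718479e-05]
 [-1.30675095e-01  9.91425189e-01 -3.37710217e-04]
 [-5.55053091e-07 -3.40704204e-04 -9.99999942e-01]] [-7.42434566e-01  5.75594178e-01  1.40154801e+00 -2.37744747e-04
  1.16418895e+00 -2.44418678e+00]
side 1670 [[-0.063, -0.118, 0.14], [0.001, 0.008, 0.143], [0.062, 0.095, 0.183]]
top 1219 [[-0.061, -0.058, 0.14], [-0.044, 0.031, 0.144], [0.061, 0.086, 0.16]]
[[ 0.5427 -0.3475  0.3852]
 [ 0.545  -0.3642  0.3846]
 [ 0.545  -0.3642  0.2946]
 [ 0.5512 -0.4101  0.2818]] [[  2.3 -16.7  -0.6]
 [  0.    0.  -90. ]
 [  6.2 -45.8 -12.8]]
```

View pics/b.png

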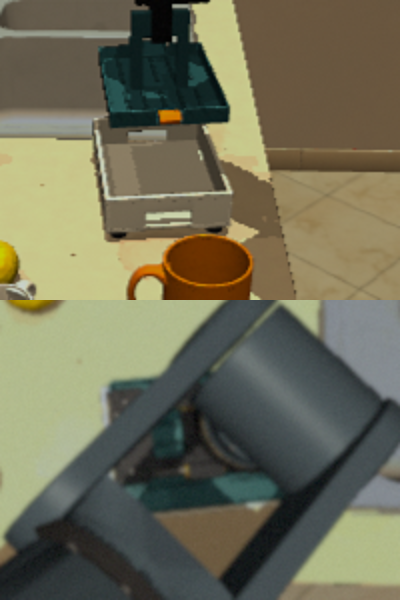

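Side crop: tray level above the frame, catch toward the hob (170,115), frame empty below. Before lowering I check the tray's sideways offset relative to the frame, using the same camera.

```bash
python3 - <<'E'
from h import *
c=camera("side"); P=pts(c)[...,:3]; px=c["pixels"].astype(int)
d=P[...,:2]-C; X=d@ux; Y=d@uy; Z=P[...,2]
teal=(px[...,0]>px[...,2]+15)
def mid(m):
    r=[]
    for v in range(384):
        u=np.where(m[v])[0]
        if len(u)>30: r.append((v,X[v,u[0]],X[v,u[-1]],(X[v,u[0]]+X[v,u[-1]])/2,np.median(Y[v,u])))
    return np.array(r)
box=(abs(X)<.09)&(abs(Y)<.125)
for n,m in(("tray",box&(Z>.13)&(Z<.175)&(teal|((px[...,2]>200)&(px[...,0]<90)))),("frame",box&(Z>.03)&(Z<.064)&~teal)):
    r=mid(m); print(n); print(np.round(r*[1,1e3,1e3,1e3,1e3],1)[::2])
m=box&(Z>.052)&(Z<.064)&~teal
q=np.c_[X[m],Y[m]]*1e3; print(cv2.minAreaRect(q.astype(np.float32)),np.percentile(q,[1,99],axis=0))
m=box&(Z>.150)&(Z<.166)&teal
q=np.c_[X[m],Y[m]]*1e3; print(cv2.minAreaRect(q.astype(np.float32)),np.percentile(q,[1,99],axis=0))
E
```

```text
tray
[[ 1.24e+02  6.07e+01 -6.21e+01 -7.00e-01 -8.92e+01]
 [ 1.30e+02  6.11e+01 -6.28e+01 -8.00e-01 -7.31e+01]
 [ 1.32e+02  6.18e+01 -6.24e+01 -3.00e-01 -6.10e+01]
 [ 1.34e+02  6.07e+01 -6.32e+01 -1.30e+00 -4.80e+01]
 [ 1.36e+02  6.14e+01 -6.23e+01 -4.00e-01 -3.52e+01]
 [ 1.38e+02  6.01e+01 -6.23e+01 -1.10e+00 -2.52e+01]
 [ 1.40e+02  6.07e+01 -6.12e+01 -2.00e-01 -1.47e+01]
 [ 1.42e+02  6.18e+01 -5.92e+01  1.30e+00 -3.40e+00]
 [ 1.44e+02  6.06e+01 -6.18e+01 -6.00e-01  8.30e+00]
 [ 1.46e+02  6.13e+01 -6.18e+01 -2.00e-01  1.96e+01]
 [ 1.48e+02  6.21e+01 -6.23e+01 -1.00e-01  3.11e+01]
 [ 1.50e+02  6.07e+01 -6.20e+01 -6.00e-01  4.13e+01]
 [ 1.52e+02  6.15e+01 -6.26e+01 -5.00e-01  5.06e+01]
 [ 1.54e+02  6.03e+01 -6.16e+01 -7.00e-01  6.34e+01]
 [ 1.56e+02  6.09e+01 -6.19e+01 -5.00e-01  9.36e+01]
 [ 1.58e+02  6.11e+01 -6.23e+01 -6.00e-01  9.31e+01]
 [ 1.60e+02  5.87e+01 -6.26e+01 -1.90e+00  9.16e+01]]
frame
[[ 1.630e+02  6.970e+01 -7.030e+01 -3.000e-01 -9.440e+01]
 [ 1.650e+02  6.960e+01 -6.980e+01 -1.000e-01 -9.420e+01]
 [ 1.970e+02  7.020e+01 -6.980e+01  2.000e-01  1.002e+02]
 [ 1.990e+02  7.010e+01 -6.950e+01  3.000e-01  1.012e+02]
 [ 2.010e+02  7.030e+01 -7.140e+01 -5.000e-01  1.011e+02]
 [ 2.030e+02  7.030e+01 -7.120e+01 -5.000e-01  1.009e+02]
 [ 2.050e+02  6.960e+01 -7.230e+01 -1.400e+00  1.008e+02]]
((-1.130401611328125, 2.3039398193359375), (141.80709838867188, 203.22816467285156), 0.08874691277742386) [[-71.38637797 -96.58941561]
 [ 69.67686439 102.95703873]]
((-0.9695510864257812, -0.31548309326171875), (192.27638244628906, 126.14485931396484), 89.75259399414062) [[-63.23074129 -91.54611703]
 [ 61.80292187  95.63620305]]
```

Request:
{"name": "step_arm", "arguments": {"rows": [[0.0005,-0.0034,0,3.07,0.41,0.2],[0.0005,-0.0034,0,3.07,0.41,0],[0.0004,-0.0034,0,3.07,0.41,0],[0.0005,-0.0033,0,3.07,0.41,0],[0.0005,-0.0033,0,3.07,0.41,0],[0,0,-0.02,0,0,0],[0,0,-0.02,0,0,0],[0,0,-0.02,0,0,0],[0,0,0,0,0,0],[0,0,0,0,0,0]]}}

```text
time: 12.55
position: [0.5455, -0.3647, 0.3252]
tool_rot: [-0.068, 0.989, 0.134, -0.008]
ft_force: [0.1, -0.3, -2.6]
grip_width: 0.0118
grip_force: 50.0
```

Request:
{"name": "step_arm", "arguments": {"rows": [[0,0,-0.01,0,0,0],[0,0,-0.007,0,0,0],[0,0,-0.007,0,0,0],[0,0,-0.005,0,0,0],[0,0,0,0,0,0],[0,0,0,0,0,0]]}}

```text
time: 13.3
position: [0.5453, -0.3645, 0.2956]
tool_rot: [-0.068, 0.989, 0.134, -0.009]
ft_force: [-0.3, -0.6, -3.1]
grip_width: 0.0113
grip_force: 50.0
```

```bash
python3 - <<'E'
from h import *
from scipy.spatial.transform import Rotation as R
o=get_obs(); M=R.from_quat(o["tool_rot"]).as_matrix(); print(o["position"],M,o["ft_force"])
a=camera("side");b=camera("top")
cv2.imwrite("pics/c.png",np.vstack([cv2.resize(a["pixels"][100:250,210:410],(400,300)),cv2.resize(b["pixels"][165:315,240:440],(400,300))]))
E
```

```text
[ 0.54525862 -0.36445016  0.2955893 ] [[-0.99055263 -0.13255531 -0.0351366 ]
 [-0.13712511  0.95466233  0.26422821]
 [-0.00148126  0.26655006 -0.96381994]] [-0.30445919 -0.56482901 -3.07243646]
```

View pics/c.png

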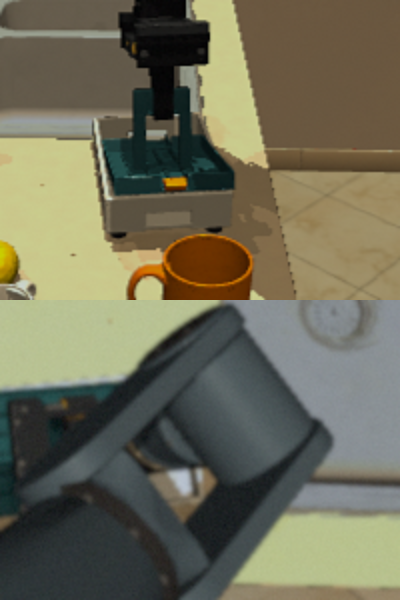

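The tray sits tipped inside the frame with the plain end (175,183) over the hob wall, and there is no contact force. I feed the spout in.

Request:
{"name": "step_arm", "arguments": {"rows": [[0.0006,-0.0058,-0.002,0,0,0],[0.0008,-0.0057,-0.0018,0,0,0],[0.0008,-0.0057,-0.0017,0,0,0],[0.0007,-0.0057,-0.0017,0,0,0],[0,0,0,0,0,0]]}}

```text
time: 14.02
position: [0.548, -0.3879, 0.288]
tool_rot: [-0.068, 0.989, 0.134, -0.009]
ft_force: [0.5, 0.1, -3.3]
grip_width: 0.0117
grip_force: 50.0
```

Request:
{"name": "step_arm", "arguments": {"rows": [[0.0007,-0.0057,-0.0017,0,0,0],[0.0008,-0.0057,-0.0017,0,0,0],[0.0008,-0.0057,-0.0016,0,0,0],[0.0007,-0.0057,-0.0016,0,0,0],[0,0,0,0,0,0],[0,0,0,0,0,0]]}}

```text
time: 14.78
position: [0.551, -0.41, 0.2816]
tool_rot: [-0.068, 0.989, 0.135, -0.009]
ft_force: [0.3, 0.4, -2.6]
grip_width: 0.0114
grip_force: 50.0
```

```bash
python3 - <<'E'
from h import *
o=get_obs(); print(o["position"],o["ft_force"],o["moment"])
W=[(.27,-.085,.0215),(.25,-.085,.0213),(.2,-.086,.021),(.15,-.087,.0205),(.1,-.088,.020),(.05,-.089,.02),(0,-.0905,.02)]
T=[tcp(*w,1) for w in W]; print(np.round(T,4),np.round(np.diff(T,axis=0)*1e3,1))
a=camera("side");b=camera("top")
cv2.imwrite("pics/d.png",np.vstack([cv2.resize(a["pixels"][100:250,210:410],(400,300)),cv2.resize(b["pixels"][165:315,240:440],(400,300))]))
E
```

```text
[ 0.55100956 -0.40995719  0.28156861] [ 0.30691664  0.43153503 -2.64203811] [-0.26397437 -0.16745824  0.00571492]
[[ 0.5512 -0.4101  0.2818]
 [ 0.5505 -0.4049  0.2811]
 [ 0.5489 -0.3931  0.2791]
 [ 0.5473 -0.3813  0.2763]
 [ 0.5457 -0.3697  0.2728]
 [ 0.5442 -0.3583  0.2692]
 [ 0.5427 -0.3475  0.265 ]] [[-0.7  5.2 -0.7]
 [-1.6 11.8 -2. ]
 [-1.6 11.7 -2.8]
 [-1.6 11.6 -3.5]
 [-1.5 11.4 -3.6]
 [-1.5 10.8 -4.2]]
```

View pics/d.png

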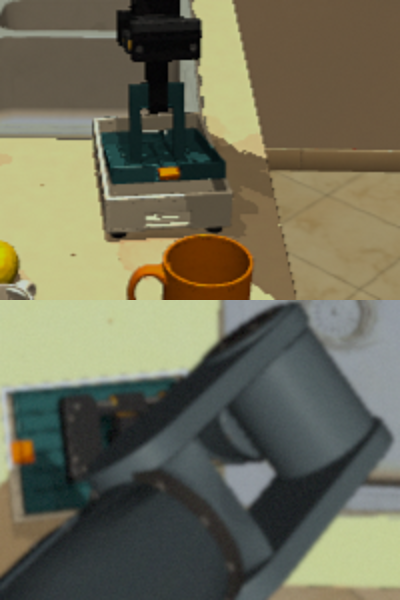

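No contact during the feed, and the catch (168,173) is now just inside the hob wall. I tip it down.

Request:
{"name": "step_arm", "arguments": {"rows": [[-0.0006,0.0052,-0.0006,-1.14,-0.15,0],[-0.0008,0.0059,-0.001,-1.42,-0.19,0],[-0.0008,0.0059,-0.001,-1.42,-0.19,0],[-0.0008,0.0058,-0.0014,-1.42,-0.19,0],[-0.0008,0.0059,-0.0014,-1.42,-0.19,0],[0,0,0,0,0,0],[0,0,0,0,0,0]]}}

```text
time: 15.75
position: [0.5479, -0.383, 0.278]
tool_rot: [-0.069, 0.995, 0.071, -0.003]
ft_force: [0.2, -5.5, 1.1]
grip_width: 0.0116
grip_force: 50.0
```

Request:
{"name": "step_arm", "arguments": {"rows": [[-0.0008,0.0058,-0.0017,-1.42,-0.19,0],[-0.0008,0.0058,-0.0018,-1.42,-0.19,0],[0,0,0,0,0,0]]}}

```text
time: 16.12
position: [0.5462, -0.3706, 0.2731]
tool_rot: [-0.069, 0.997, 0.046, -0.002]
ft_force: [1.6, -6.0, -4.3]
grip_width: 0.0114
grip_force: 50.2
```

Request:
{"name": "step_arm", "arguments": {"rows": [[-0.0008,0.0057,-0.0018,-1.42,-0.19,0],[-0.0007,0.0057,-0.0018,-1.42,-0.19,0],[0,0,0,0,0,0]]}}

```text
time: 16.5
position: [0.5447, -0.3592, 0.2695]
tool_rot: [-0.069, 0.997, 0.021, -0.0]
ft_force: [0.8, -5.5, -3.7]
grip_width: 0.0113
grip_force: 50.2
```

Request:
{"name": "step_arm", "arguments": {"rows": [[-0.0008,0.0054,-0.0021,-1.42,-0.19,0],[-0.0007,0.0054,-0.0021,-1.42,-0.19,0],[0,0,0,0,0,0],[0,0,0,0,0,0]]}}

```text
time: 17.0
position: [0.5426, -0.3471, 0.2648]
tool_rot: [-0.069, 0.998, 0.0, -0.0]
ft_force: [0.2, -2.0, -1.5]
grip_width: 0.0116
grip_force: 50.0
```

```bash
python3 - <<'E'
from h import *
from scipy.spatial.transform import Rotation as R
o=get_obs(); M=R.from_quat(o["tool_rot"]).as_matrix(); print(o["position"],M[:,2],o["ft_force"],o["moment"])
c=camera("side");P=pts(c)[...,:3]; px=c["pixels"].astype(int)
d=P[...,:2]-C; X=d@ux; Y=d@uy; Z=P[...,2]; teal=(px[...,0]>px[...,2]+15)&(abs(X)<.075)&(abs(Y)<.14)
m=teal&(Z<.036); print(m.sum(),np.percentile(Z[m],[1,50,99]))
A=np.c_[X[m],Y[m],np.ones(m.sum())]
k=np.linalg.lstsq(A,Z[m],rcond=None)[0]; 
for _ in range(5):
    r=abs(A@k-Z[m]); w=r<.002; k=np.linalg.lstsq(A[w],Z[m][w],rcond=None)[0]
print("floor plane slopes,z0",k,w.sum())
cv2.imwrite("pics/e.png",cv2.resize(c["pixels"][120:240,220:380],(640,480)))
E
```

```text
[ 0.54259213 -0.34712829  0.26479372] [-6.37295458e-04  9.40378290e-04 -9.99999355e-01] [ 0.19407907 -2.03601386 -1.51096107] [-0.20043376 -0.27063777  0.07049716]
1075 [0.02064964 0.02326214 0.03465003]
floor plane slopes,z0 [0.00111203 0.00024508 0.02308669] 863
```

View pics/e.png

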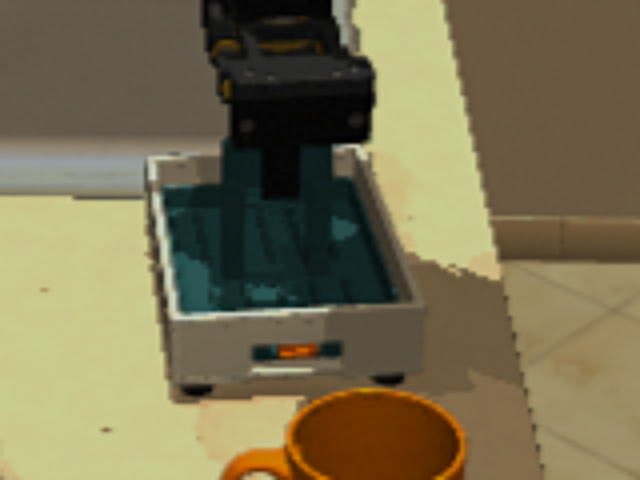

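The orange catch shows in the hob window (297,350) and the tray is flat. I give a gentle confirming press.

Request:
{"name": "step_arm", "arguments": {"rows": [[0,0,-0.0005,0,0,0],[0,0,-0.0005,0,0,0],[0,0,0,0,0,0]]}}

```text
time: 17.42
position: [0.5426, -0.3472, 0.2648]
tool_rot: [-0.069, 0.998, 0.0, -0.0]
ft_force: [-0.8, -0.3, 5.5]
grip_width: 0.0118
grip_force: 50.0
```

Request:
{"name": "step_arm", "arguments": {"rows": [[0,0,-0.001,0,0,0],[0,0,-0.0005,0,0,0],[0,0,0,0,0,0],[0,0,0,0,0,0]]}}

```text
time: 17.92
position: [0.5425, -0.3471, 0.2648]
tool_rot: [-0.069, 0.998, 0.0, -0.0]
ft_force: [-3.4, 2.9, 12.2]
grip_width: 0.0116
grip_force: 50.0
```

Request:
{"name": "step_arm", "arguments": {"rows": [[0,0,0.0025,0,0,0],[0,0,0,0,0,0]]}}

```text
time: 18.18
position: [0.5425, -0.3473, 0.2648]
tool_rot: [-0.069, 0.998, 0.001, -0.0]
ft_force: [-0.9, 0.4, 0.7]
grip_width: 0.0116
grip_force: 50.0
```

Request:
{"name": "step_arm", "arguments": {"rows": [[0,0,0,0,0,0],[0,0,0,0,0,0],[0,0,0,0,0,0],[0,0,0,0,0,0],[0,0,0,0,0,0],[0,0,0,0,0,0]], "jaw": 0.06}}

```text
time: 18.92
position: [0.5427, -0.3476, 0.2649]
tool_rot: [-0.069, 0.998, 0.0, -0.0]
ft_force: [-0.8, -0.1, -0.3]
grip_width: 0.058
grip_force: 0.0
```

Request:
{"name": "step_arm", "arguments": {"rows": [[0,0,0.02,0,0,0],[0,0,0.03,0,0,0],[0,0,0.04,0,0,0],[0,0,0.04,0,0,0],[-0.04,0,0.01,0,0,0],[-0.05,0,0,0,0,0],[-0.04,0,0,0,0,0],[0,0,0,0,0,0],[0,0,0,0,0,0]]}}

```text
time: 20.05
position: [0.4131, -0.3479, 0.4054]
tool_rot: [-0.069, 0.998, -0.001, 0.001]
ft_force: [-0.3, 0.3, 0.2]
grip_width: 0.0604
grip_force: 0.0
```

```bash
python3 - <<'E'
from h import *
def fit(P,px,n):
    px=px.astype(int); P=P[...,:3]; d=P[...,:2]-C; X=d@ux; Y=d@uy; Z=P[...,2]; b=(abs(X)<.075)&(abs(Y)<.14)
    m=(px[...,0]>px[...,2]+15)&(abs(X)<.055)&(abs(Y)<.08)&(Z<.036)&(Z>.015)
    A=np.c_[X[m],Y[m],np.ones(m.sum())]; k=np.linalg.lstsq(A,Z[m],rcond=None)[0]
    for _ in range(6):
        w=abs(A@k-Z[m])<.002; k=np.linalg.lstsq(A[w],Z[m][w],rcond=None)[0]
    g=b&(Z>.09)&(Z<.13); q=np.c_[X[g],Y[g]].astype(np.float32)*1e3
    print(n,np.round(k,4),w.sum(),"grip",cv2.minAreaRect(q) if len(q) else 0)
    s=(px[...,0]>px[...,2]+15)&(abs(X)<.035)&(abs(Y)>.102)&(abs(Y)<.14)&(Z>.01)&(Z<.04)
    if s.any(): print(" spout",s.sum(),np.round([Y[s].min(),Y[s].max(),Z[s].min(),Z[s].max(),np.median(X[s])],4))
for n in("side","top"):
    z=np.load(f"{n}0.npz"); fit(z["P"],z["px"],n+"0"); c=camera(n); fit(pts(c),c["pixels"],n)
    if n=="top": cv2.imwrite("pics/f.png",cv2.resize(c["pixels"][170:290,130:370],(800,400)))
print(get_obs()["time"],get_obs()["position"],get_obs()["ft_force"])
E
```

```text
side0 [-0.001  -0.0003  0.0231] 753 grip ((-1.3275718688964844, 2.464259624481201), (64.31220245361328, 16.72765350341797), 0.09482778608798981)
 spout 187 [ 0.1028  0.1362  0.0235  0.0348 -0.0035]
side [-0.0021  0.0016  0.023 ] 739 grip ((-0.9677009582519531, 4.48143196105957), (64.06778717041016, 13.616828918457031), 1.6349385976791382)
 spout 5 [-0.108  -0.103   0.0228  0.0274 -0.0155]
top0 [-0.0001 -0.0013  0.0246] 2267 grip ((-1.0952835083007812, -0.6414380073547363), (12.149385452270508, 64.13851928710938), 89.97279357910156)
 spout 257 [0.1026 0.1317 0.0224 0.0344 0.    ]
top [ 0.0014 -0.0005  0.0246] 2307 grip ((-1.0424232482910156, 1.0155181884765625), (64.25800323486328, 12.00223445892334), 0.2924629747867584)
 spout 189 [-0.1318 -0.1088  0.0221  0.0343  0.0006]
20.15 [ 0.41367454 -0.34782091  0.40510491] [ 0.51438259 -0.53775972 -0.16826629]
```

View pics/f.png

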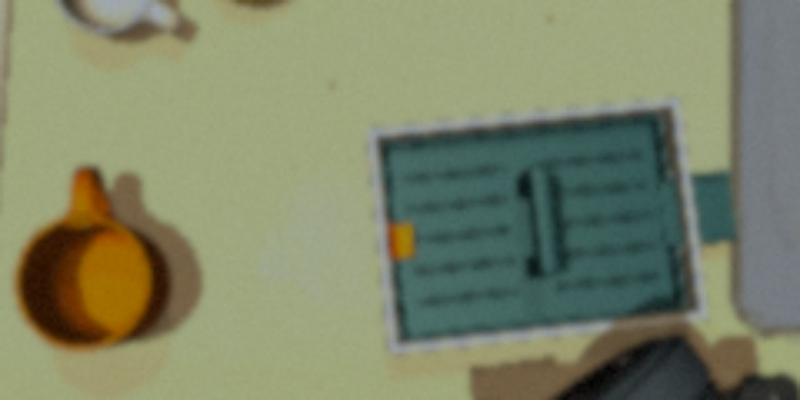

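Top crop: spout out at the sink end (712,208), catch at the hob end (400,242), tray flat at the same height as at the start, mug untouched.

```bash
python3 -c "
from rig import *; print(hand_in())"
```

```text
the job is handed in; nothing more can be done
None
```

The tray is turned round and handed in after about 20 s: its spout is out through the sink window, the catch is in the hob window, and it lies flat at its starting height with the gripper clear. The mug, cup and lemon were left alone, and the hand-in returned no verdict.

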